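# Show the teapot's foot to the inspection camera

## Task

Before the tea set is closed up, the teapot's foot has to be checked: take the teapot by its overhead handle with a gentle grip (under 20 N), lift it out of its nest in the foam tray and hold it level, loose lid in place, over the round inspection camera in the bench, centred on the glass with its foot about 70 mm above the glass. Keep it level all the way, do not touch the camera with it, and leave the rest of the crockery where it is. Finish while still holding the teapot there, steady, in the air: do not put it down or let go.

Things in the scene. Friction and masses are not known exactly. Their poses are not given: they have to be found in the camera images.
- teapot_center (a point): The teapot in the foam tray: white glazed porcelain, round belly 110 mm across, 166 mm high to the top of its handle, 0.35 to 0.6 kg. This point is on its axis, 83 mm above its foot. z points up, x to the spout, which reaches 100 mm from the axis, at most 95 mm above the foot. The balance point lies within 6 mm of the axis, towards the spout.
- teapot_handle (a point): Middle of the level top bar of the teapot's fixed overhead handle, on the pot's axis, 160 mm above its foot. The bar runs along the pot's x, straight for 60 mm, 13 mm wide (pot's y), 12 mm tall. Free air: 48 mm from its underside down to the lid's knob, and on both sides. Not slippery: 8 to 12 N from each finger carries it. Keep the grip under 20 N (on each finger).
- teapot_foot (a point): Middle of the underside of the teapot, the face that the camera is to see. Same axes as the teapot.
- lid_base (a point): Middle of the underside of the teapot's loose lid (53 mm across, 25 mm high with its knob), which rests by its weight in a shallow recess on top of the pot, 80 mm above the foot. It slips out if the pot is tipped far or knocked.
- lid_seat (a point): Point of the teapot where the lid's underside rests, on the pot's axis 80 mm above its foot.
- tray_top (a point): Middle of the top face of the white foam packing tray, 270 (x) by 340 (y) by 60 mm high, fixed to the bench. Two round nests 120 mm across at x = -60, y = +80 and -80 mm from this point hold the teapot and the sugar jar, three 80 mm ones at x = +80, y = +108, 0, -108 mm the cups. All are 35 mm deep: the teapot's foot stands 25 mm above the bench, 5 mm free around its belly.
- camera_glass (a point): Middle of the dark glass window (92 mm across) of the upward-looking inspection camera: a flat round unit 190 mm across with a light ring, fixed in the bench. This point is on top of the glass, 30 mm above the bench, the highest part of the unit.
- jar_center (a point): Sugar jar with lid in the nest next to the teapot: no handle, 108 mm across, 101 mm high; point half-way up. Not to be moved.
- cup0_center (a point): Upturned tea cup in the tray, 72 mm across, 54 mm high; point half-way up. Not to be moved.
- cup1_center (a point): Another such cup in the tray. Not to be moved.
- cup2_center (a point): Another such cup in the tray. Not to be moved.
- plates_center (a point): Stack of small plates on the bench, 130 mm across, 70 mm high; point half-way up. Not to be moved.
- bowls_center (a point): Stack of bowls on the bench, 121 mm across, 112 mm high; point half-way up. Not to be moved.

How it is judged:
On the way:
1. the teapot has been lifted clear of the foam tray, lid on (z of teapot_foot in the frame of tray_top above 0.005 m and contact force between teapot and tray below 0.1 N and contact force between teapot and the fingers above 1 N and distance between lid_base and lid_seat below 0.008 m), for 0.2 s.
At the end, for the whole second after the job is handed in: The teapot is held in the fingers and by nothing else, its foot 50 to 90 mm above the camera glass and within 15 mm of its centre, level within 5 degrees, still (under 20 mm/s and 0.15 rad/s), with its lid seated within 8 mm, all through the last second (horizontal distance between teapot_foot and camera_glass below 0.015 m and z of teapot_foot in the frame of camera_glass between 0.05 and 0.09 m and angle between teapot_foot's own z axis and vertical below 0.09 rad and linear speed of teapot below 0.02 m/s and angular speed of teapot below 0.15 rad/s and distance between lid_base and lid_seat below 0.008 m and contact force between teapot and the fingers above 1 N and contact force between teapot and camera below 0.1 N and contact force between teapot and tray below 0.1 N); the arm keeps its last pose, push and grip.
It fails at once if the teapot is gripped with 20 N or more (40 N from the two fingers together) (contact force between teapot and the fingers above 40 N).
It fails at once if the teapot is tipped more than 14 degrees (angle between teapot_foot's own z axis and vertical above 0.25 rad).
It fails at once if the lid leaves its seat (distance between lid_base and lid_seat above 0.012 m).
It fails at once if the teapot touches the camera (contact force between teapot and camera above 0.5 N).
It fails at once if other crockery is moved more than 20 mm (distance of any of jar_center, cup0_center, cup1_center, cup2_center, plates_center, bowls_center from where it was at the start of the episode above 0.02 m).
It also fails if it takes over 48 s, if anything falls off the work surface, if the arm or the gripper's body presses on something with over 40 N, if the wrist force passes 120 N, or if a joint passes its speed limit or range.

## Robot

A 6-joint arm with a two-finger parallel gripper is mounted at the origin on the work surface. World frame = base frame: x ahead of the robot, y to its left, z up, the work surface at z = 0. Lengths are in m, angles in rad, forces in N, time in s.
With the tool pointing down it reaches from about 0.35 to 0.775 m from the base axis. Payload 7.3 kg.
Tool frame: the origin (TCP) lies on the centre line of the jaws, within the pads' length; the fingertips stand robot.tip_extent ahead of it and the grasp point (between the pads) lies 8 mm behind it (robot.tip_extent is the distance from the TCP to the fingertips, in m); z points along the fingers, y is the line along which they close (so a half turn about z gives the same grasp; the last joint's range is limited). The gripper opens to 92 mm and grips with 3 to 60 N. Pads are 19 mm wide; open, the fingers measure 130 mm over their backs; the gripper's body (75 mm by 190 mm) begins 47 mm behind the grasp point.
Start: joints at [0.955, 0.342, 1.524, -0, 1.275, -0.146], TCP at [0.238, 0.468, 0.238] pointing down, gripper open.
Joint ranges: [-2.53, 2.53], [-0.77, 2.02], [0.04, 2.7], [-1, 4.14], [0.28, 2.66], [-3.11, 3.11]. Speed limits (rad/s): [2.57, 2.57, 3.14, 3.14, 3.14, 3.14].

## Interface

Orientations are given as a rotation vector (axis times angle).
In Python, from bench import robot gives the robot as it stands.
- The arm moves only by the shell command python3 -m jog 'ROWS' [FORCE]. ROWS is JSON, a list that holds one entry, the list of rows, each a list of 5 numbers: the shift along the tool's x, y, z in m, then the turn about the tool's z in rad, then the gripper's target within -1 to 1 (fully open at 1, half-way at 0, shut at -1). In form: [[[dx, dy, dz, yaw, jaw], ...]]. A call has 1 to 5 rows; each row is the pose to reach, as a shift and turn from the pose commanded when the call began, along the tool's axes at that moment; what a row does not reach only later rows make up. A row lasts 1/8 s, in which the tool goes at most 62.5 mm and 10.7 degrees, less where a joint would pass 70% of its speed; a pose out of reach is approached as far as the arm can. A call with a gripper value outside its range is refused whole. The fingers move at their own pace and stop on an object; FORCE is the grip in N (left out, the last holds). Time passes only in rows, so rows that repeat a pose let the fingers close. It gives the time, the measured TCP pose, the force, the opening and the grip force at its end, in the units of the state.
- robot.get_obs(): the state, without advancing time (a new reading comes with each control period).
- robot.capture(name): name is "scene" or "top"; returns a dict with "img" (420x560x3 uint8, blue, green, red), "mtx" (3x3 intrinsics, pixels), "distortion" ([k1, k2, p1, p2, k3] as OpenCV has them; the pictures are not rectified), "T" (4x4, takes a point from camera to world coordinates). Camera axes: x right, y up, looking along -z (the intrinsics and any distortion apply to the point x, -y, -z); pixel columns grow to the right and rows downward; lengths in m; the calibration is good to about 2 mm. A picture is of the moment at which its call begins. There is no depth.
- robot.finish_job(): hands the job in; it is judged then, once.
Trained networks look in the newest picture that a camera, given by its name, has taken for a name from the list of things; names that differ only in an ending like _2 or _b are one class to them, and where a whole thing is asked for, a point or a joint stands for the part that bears it (a point fixed in the world has none). Each returns a list of dicts, best first, with "score" (0 to 1); they miss things now and then, are a little off and sometimes report something else, mostly with a low value. They report only what shows in the picture. A call takes as long as a camera call.
- robot.recognise(camera, label): "location" ([x, y, z] in m, in the coordinates of the camera as it stood for that picture, good to about 4 mm: the middle of the surface that is visible of it).
- robot.trace(camera, label): "mask" (420x560 bool, what is visible of it).
- robot.pinpoint(camera, label): "location" ([x, y, z] in m, in the coordinates of the camera as it stood for that picture, good to about 4 mm: a listed point, or the origin of a listed thing).
The state is a dict: "clock": time; "joints": joint angles; "joint_vel": joint speeds; "effort": joint torques, N m; "ee_pos": TCP position; "ee_rot": TCP orientation; "contact_force": force on the tool from outside, world axes, zero at the start; "moment": the same for the moment, N m; "grip_width": finger opening in m; "grasp_force": force on a finger pad.
Only numpy, scipy, OpenCV 4.12 (cv2) and the standard library are available. Lean on these libraries where they do the work, as an engineer would, in place of code of your own. Each camera call takes 0.05 s, during which the arm holds its last target. There are 200 camera calls.

## Working session

There is one attempt and no reset: what is moved stays moved. The work goes in short steps, Python scripts to look and compute and a shell command to move; the robot and the scene stay as the last step left them, time stands still between calls to the robot, and variables do not carry over. Pictures are saved under pics/ and viewed, at most 10 in all, crops included, and the job is handed in when it is done.

```bash
mkdir -p pics; ls; cat > h.py <<'E'
from bench import robot
import numpy as np, cv2
def cap(c,name=None):
    r=robot.capture(c)
    if name: cv2.imwrite('pics/'+name,r['img'])
    return r
def w(r,p): return (r['T']@np.append(p,1))[:3]
def pix(r,P):
    p=np.linalg.inv(r['T'])@np.append(P,1); q=np.array([[p[0],-p[1],-p[2]]])
    return cv2.projectPoints(q,np.zeros(3),np.zeros(3),r['mtx'],np.array(r['distortion'],float))[0].ravel().round(0)
def rays(r,uv):
    u=cv2.undistortPoints(np.array(uv,float).reshape(-1,1,2),r['mtx'],np.array(r['distortion'],float)).reshape(-1,2)
    return r['T'][:3,3], np.c_[u[:,0],-u[:,1],-np.ones(len(u))]@r['T'][:3,:3].T
E
python3 - <<'E'
from h import *
np.set_printoptions(precision=4,suppress=True)
o=robot.get_obs(); print({k:np.round(v,3) for k,v in o.items()}, robot.tip_extent)
for c in ['scene','top']:
    r=cap(c,c+'0.png'); print(c,r['T'])
    for l in ['teapot_center','teapot_handle','teapot_foot','tray_top','camera_glass','jar_center','cup0_center','plates_center','bowls_center','lid_base']:
        for d in robot.pinpoint(c,l)[:3]:
            P=w(r,d['location']); print(l,round(d['score'],2),P,pix(r,P))
E
```

```text
pics
{'clock': np.float64(0.0), 'joints': array([ 0.955,  0.343,  1.525, -0.   ,  1.275, -0.146]), 'joint_vel': array([-0.   ,  0.   , -0.001,  0.   ,  0.   , -0.   ]), 'effort': array([  0.002, -43.125, -24.423,   0.072,   0.056,  -0.   ]), 'ee_pos': array([0.237, 0.468, 0.237]), 'ee_rot': array([-0.731, -3.055,  0.002]), 'contact_force': array([0.46 , 0.126, 0.384]), 'moment': array([-0.033, -0.018,  0.01 ]), 'grasp_force': np.float64(0.0), 'grip_width': np.float64(0.092)} 0.011
scene [[-0.8679 -0.4324  0.2443  0.9041]
 [ 0.4964 -0.7395  0.4547  0.5815]
 [-0.0159  0.5159  0.8565  1.2633]
 [ 0.      0.      0.      1.    ]]
teapot_center 0.74 [0.5675 0.1193 0.1136] [310. 257.]
teapot_handle 0.69 [0.5686 0.1145 0.1876] [310. 243.]
tray_top 0.76 [0.6107 0.2081 0.062 ] [313. 299.]
camera_glass 0.79 [ 0.6182 -0.2085  0.0312] [240. 194.]
camera_glass 0.72 [0.6119 0.2067 0.0623] [312. 298.]
jar_center 0.56 [0.5311 0.2742 0.0746] [352. 303.]
cup0_center 0.88 [0.6653 0.3321 0.0496] [320. 350.]
plates_center 0.9 [ 0.5655 -0.5092  0.0365] [214. 124.]
bowls_center 0.94 [0.5628 0.513  0.0575] [
[... 290 characters left out ...]
86 0.1849] [238. 217.]
teapot_foot 0.7 [0.6143 0.2094 0.0627] [213. 208.]
tray_top 0.61 [0.6096 0.2091 0.0612] [213. 209.]
tray_top 0.44 [0.5703 0.1155 0.107 ] [243. 220.]
camera_glass 0.97 [ 0.6187 -0.2075  0.0322] [352. 205.]
camera_glass 0.47 [0.5613 0.5131 0.055 ] [113. 228.]
jar_center 0.91 [0.5308 0.2736 0.0729] [190. 236.]
cup0_center 0.65 [0.6619 0.3254 0.0543] [175. 193.]
cup0_center 0.64 [0.5724 0.1193 0.1835] [238. 217.]
plates_center 0.55 [ 0.5679 -0.5133  0.0353] [453. 219.]
bowls_center 0.93 [0.5598 0.5142 0.055 ] [113. 228.]
bowls_center 0.66 [0.6899 0.2278 0.0571] [207. 183.]
bowls_center 0.56 [0.5314 0.2719 0.0745] [191. 236.]
lid_base 0.43 [0.5754 0.1183 0.1046] [242. 219.]
```

```bash
python3 - <<'E'
from h import *
a=cv2.imread('pics/top0.png')[160:280,140:300]; cv2.imwrite('pics/c1.png',cv2.resize(a,None,fx=5,fy=5,interpolation=2))
E
```

```text
(no output)
```

View pics/c1.png

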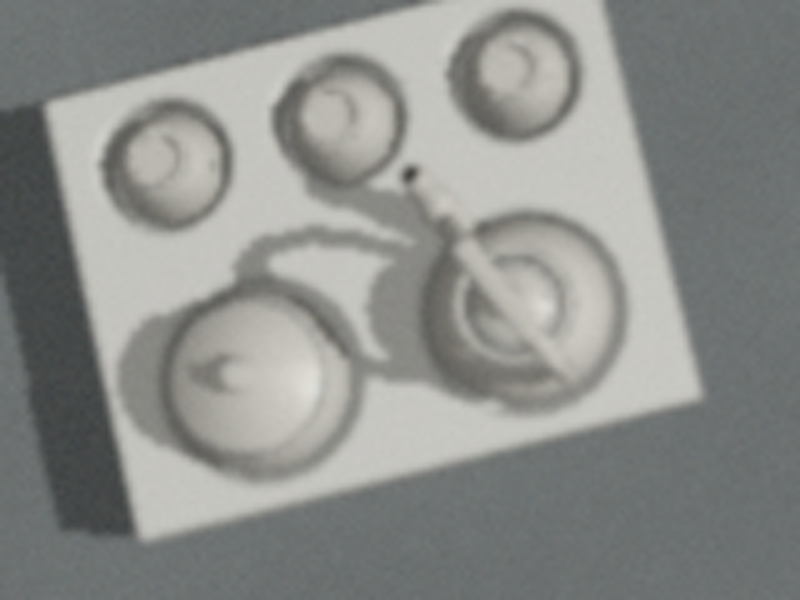

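View pics/scene0.png

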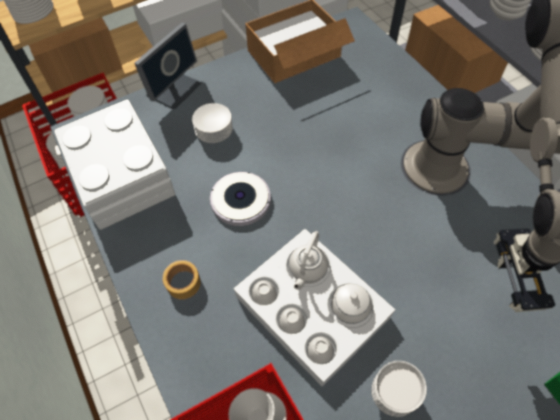

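The close-up shows the handle bar running from crop (470,245) to about (525,320) and the spout tip at (410,172). The scene view shows the tray and the camera glass at (240,194) with nothing standing between them.

```bash
python3 - <<'E'
from h import *
np.set_printoptions(precision=4,suppress=True)
r=cap('top'); s=cap('scene')
def at(r,uv,z):
    o,d=rays(r,[uv]); d=d[0]; return o+d*(z-o[2])/d[2]
f=lambda x,y:(140+x/5-.4,160+y/5-.4)
A=at(r,f(470,245),.185);B=at(r,f(520,312),.185);S=at(r,f(410,172),.115)
print(A,B,S,np.arctan2(*(A-B)[1::-1]))
# triangulate handle and glass from both views
for l in ['teapot_handle','teapot_center','camera_glass']:
    L=[]
    for c,q in(('top',r),('scene',s)):
        L.append(w(q,robot.pinpoint(c,l)[0]['location']))
    o1,o2=r['T'][:3,3],s['T'][:3,3]; d1,d2=L[0]-o1,L[1]-o2
    t=np.linalg.lstsq(np.c_[d1,-d2],o2-o1,rcond=None)[0]
    p,q=o1+t[0]*d1,o2+t[1]*d2; P=(p+q)/2; print(l,L,'tri',P,np.linalg.norm(p-q))
    if l=='teapot_center': print('spout dir',np.arctan2(*(S-P)[1::-1]),np.linalg.norm((S-P)[:2]))
from scipy.spatial.transform import Rotation as R
print(R.from_rotvec(robot.get_obs()['ee_rot']).as_matrix())
E
```

```text
[0.5938 0.1305 0.185 ] [0.5576 0.1042 0.185 ] [0.6459 0.1739 0.115 ] 0.6273355287178015
teapot_handle [array([0.5699, 0.1192, 0.183 ]), array([0.5663, 0.1107, 0.1854])] tri [0.5692 0.1167 0.1976] 0.00233014645162176
teapot_center [array([0.5711, 0.1181, 0.1088]), array([0.5705, 0.1188, 0.1161])] tri [0.5702 0.1177 0.114 ] 0.0008451522635821296
spout dir 0.6392553240481398 0.09425027071745368
camera_glass [array([ 0.6163, -0.2114,  0.032 ]), array([ 0.6171, -0.2065,  0.0326])] tri [ 0.6163 -0.2118  0.0256] 0.0022451536115936496
[[-0.8917  0.4527  0.    ]
 [ 0.4527  0.8917  0.    ]
 [-0.      0.0001 -1.    ]]
```

```bash
python3 -m jog '[[[-0.05,-0.018,-0.01,-0.15,1],[-0.1,-0.036,-0.015,-0.3,1],[-0.15,-0.054,-0.015,-0.45,1],[-0.2,-0.072,-0.015,-0.6,1],[-0.25,-0.09,-0.015,-0.75,1]]]' 10
python3 - <<'E'
from h import *
from scipy.spatial.transform import Rotation as R
o=robot.get_obs(); M=R.from_rotvec(o['ee_rot']).as_matrix(); print(o['ee_pos'],o['joints'].round(2),M.round(3))
print(M.T@(np.array([.57,.117,.25])-o['ee_pos']), 'tool y angle',np.arctan2(M[1,1],M[0,1]))
E
```

```text
clock: 2.12
ee_pos: [0.4209, 0.2734, 0.2529]
ee_rot: [-0.446, 3.109, 0.001]
contact_force: [0.8, 0.6, -0.2]
grip_width: 0.0918
grasp_force: 0.0
[0.42087058 0.27339397 0.25292689] [ 0.42  0.29  1.56  0.    1.29 -1.43] [[-0.96  -0.281  0.001]
 [-0.281  0.96   0.   ]
 [-0.001  0.    -1.   ]]
[-0.09910018 -0.19203576  0.00294054] tool y angle 1.8560073680850693
```

```bash
python3 -m jog '[[[-0.025,-0.05,0,-0.1,1],[-0.05,-0.1,0,-0.2,1],[-0.075,-0.15,0,-0.3,1],[-0.099,-0.192,0.003,-0.35,1],[-0.099,-0.192,0.003,-0.35,1]]]'
python3 - <<'E'
from h import *
from scipy.spatial.transform import Rotation as R
np.set_printoptions(precision=4,suppress=True)
o=robot.get_obs(); M=R.from_rotvec(o['ee_rot']).as_matrix(); print(o['ee_pos'],o['joints'].round(2),'tool y angle',np.arctan2(M[1,1],M[0,1]))
for c in['top','scene']:
    r=cap(c,c+'1.png')
    for l in['teapot_handle','teapot_center','camera_glass']:
        for d in robot.pinpoint(c,l)[:1]: print(c,l,d['score'],w(r,d['location']))
    print(pix(r,[.57,.117,.185]))
a=cv2.imread('pics/scene1.png')[180:300,230:390]; cv2.imwrite('pics/c2.png',cv2.resize(a,None,fx=5,fy=5,interpolation=2))
E
```

```text
clock: 2.75
ee_pos: [0.5697, 0.1149, 0.2487]
ee_rot: [0.968, -2.988, 0.0]
contact_force: [-1.2, 0.9, 0.4]
grip_width: 0.0916
grasp_force: 0.0
[0.5697 0.1149 0.2487] [ 0.07  0.44  1.34 -0.    1.36 -2.13] tool y angle 2.1971283598788878
top teapot_handle 0.53 [0.57   0.1177 0.1878]
top teapot_center 0.54 [0.5687 0.1183 0.1074]
top camera_glass 0.78 [ 0.6199 -0.2112  0.029 ]
[239. 217.]
scene teapot_handle 0.78 [0.5695 0.1145 0.1876]
scene teapot_center 0.77 [0.5693 0.1195 0.1122]
scene camera_glass 0.92 [ 0.6179 -0.2124  0.0294]
[310. 244.]
```

View pics/c2.png

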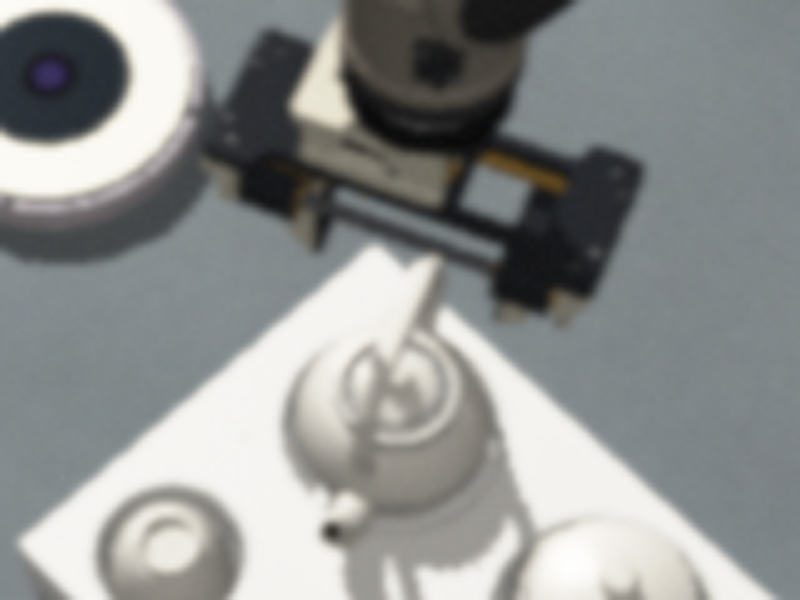

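```bash
python3 -m jog '[[[-0.004,0.0015,0.02,0,1],[-0.004,0.0015,0.04,0,1],[-0.004,0.0015,0.06,0,1],[-0.004,0.0015,0.071,0,1],[-0.004,0.0015,0.071,0,0]]]' 10 && python3 -m jog '[[[0,0,0,0,0],[0,0,0,0,-0.3],[0,0,0,0,-0.5],[0,0,0,0,-0.6],[0,0,0,0,-0.65]]]' 10
```

```text
clock: 3.78
ee_pos: [0.57, 0.1214, 0.1783]
ee_rot: [0.974, -2.986, -0.001]
contact_force: [0.8, 0.2, 0.5]
grip_width: 0.0857
grasp_force: 0.0
clock: 4.4
ee_pos: [0.5704, 0.1211, 0.1788]
ee_rot: [-0.974, 2.987, 0.0]
contact_force: [1.0, 0.2, -0.1]
grip_width: 0.0365
grasp_force: 0.0
```

```bash
python3 -m jog '[[[0,-0.003,0.001,0,-0.5],[0,-0.003,0.001,0,-0.6],[0,-0.003,0.001,0,-0.65],[0,-0.003,0.001,0,-0.68],[0,-0.003,0.001,0,-0.7]]]' 10
python3 -m jog '[[[0,0,0,0,-0.8],[0,0,0,0,-0.9],[0,0,0,0,-1],[0,0,0,0,-1],[0,0,0,0,-1]]]' 10
```

```text
clock: 5.03
ee_pos: [0.5722, 0.1187, 0.1778]
ee_rot: [-0.974, 2.987, -0.0]
contact_force: [1.1, -0.4, 0.2]
grip_width: 0.0138
grasp_force: 0.2
clock: 5.65
ee_pos: [0.5722, 0.1187, 0.1777]
ee_rot: [-0.974, 2.987, -0.0]
contact_force: [0.0, -0.2, 0.2]
grip_width: 0.0129
grasp_force: 10.0
```

```bash
python3 -m jog '[[[0,0,-0.002,0,-1],[0,0,-0.005,0,-1],[0,0,-0.009,0,-1],[0,0,-0.013,0,-1],[0,0,-0.015,0,-1]]]' 11
python3 -m jog '[[[0,0,-0.004,0,-1],[0,0,-0.011,0,-1],[0,0,-0.020,0,-1],[0,0,-0.027,0,-1],[0,0,-0.03,0,-1]]]'
python3 - <<'E'
from h import *
print(robot.get_obs()['moment'])
r=cap('scene','scene2.png')
a=r['img'][180:300,230:390]; cv2.imwrite('pics/c3.png',cv2.resize(a,None,fx=5,fy=5,interpolation=2))
E
```

```text
clock: 6.28
ee_pos: [0.5723, 0.1188, 0.1931]
ee_rot: [-0.973, 2.986, -0.0]
contact_force: [-0.2, -1.1, -4.0]
grip_width: 0.0126
grasp_force: 11.0
clock: 6.9
ee_pos: [0.5724, 0.1188, 0.2235]
ee_rot: [-0.973, 2.986, -0.0]
contact_force: [-0.0, 0.8, -4.3]
grip_width: 0.0129
grasp_force: 11.0
[ 0.12545544  0.02887196 -0.00311934]
```

View pics/c3.png

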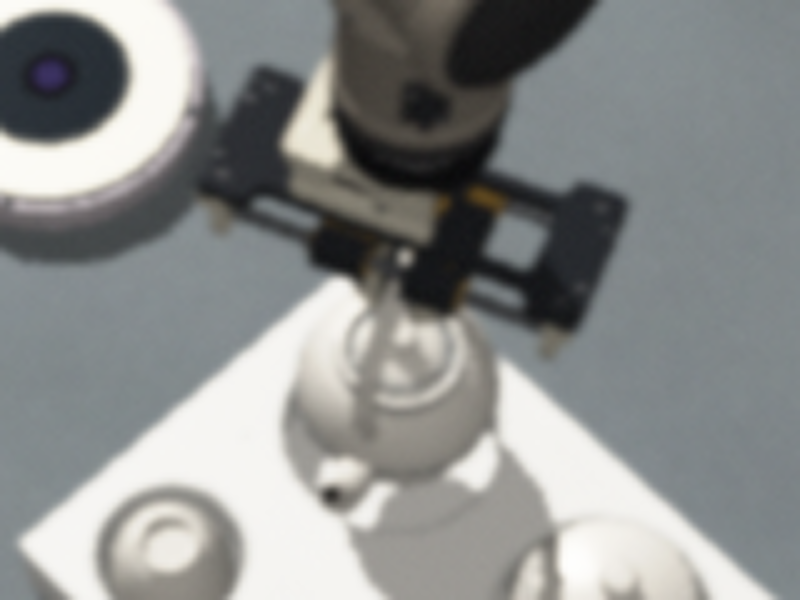

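The pot is clear of its nest, upright, with the lid seated (crop 405,350). Next I lift further and carry it.

```bash
python3 -m jog '[[[0,0,-0.005,0,-1],[0.001,-0.002,-0.015,0,-1],[0.003,-0.006,-0.027,0,-1],[0.006,-0.012,-0.036,0,-1],[0.010,-0.020,-0.040,0,-1]]]' 
python3 -m jog '[[[0.006,-0.011,0,0,-1],[0.013,-0.025,0,0,-1],[0.021,-0.040,0,0,-1],[0.029,-0.055,0,0,-1],[0.037,-0.070,0,0,-1]]]'
python3 -m jog '[[[0.008,-0.015,0,0,-1],[0.016,-0.030,0,0,-1],[0.024,-0.046,0,0,-1],[0.032,-0.061,0,0,-1],[0.040,-0.077,0,0,-1]]]'
python3 -m jog '[[[0.008,-0.015,0,0,-1],[0.016,-0.030,0,0,-1],[0.023,-0.044,0,0,-1],[0.030,-0.057,0,0,-1],[0.036,-0.069,0,0,-1]]]'
python3 -m jog '[[[0.006,-0.011,0,0,-1],[0.011,-0.021,0,0,-1],[0.015,-0.029,0,0,-1],[0.018,-0.034,0,0,-1],[0.020,-0.038,0,0,-1]]]'
python3 - <<'E'
from h import *
np.set_printoptions(precision=4,suppress=True)
o=robot.get_obs(); print(o['ee_pos'],o['joints'])
for c in['top','scene']:
    r=cap(c,c+'3.png')
    for l in['teapot_handle','teapot_center','teapot_foot','lid_base','camera_glass']:
        for d in robot.pinpoint(c,l)[:1]: print(c,l,d['score'],w(r,d['location']))
a=r['img'][130:250,160:320]; cv2.imwrite('pics/c4.png',cv2.resize(a,None,fx=5,fy=5,interpolation=2))
E
```

```text
clock: 7.58
ee_pos: [0.5763, 0.0961, 0.2637]
ee_rot: [-0.973, 2.986, -0.001]
contact_force: [0.2, -0.1, -4.5]
grip_width: 0.013
grasp_force: 11.0
clock: 8.2
ee_pos: [0.5874, 0.0169, 0.2626]
ee_rot: [0.973, -2.987, -0.0]
contact_force: [0.4, 0.1, -4.8]
grip_width: 0.0127
grasp_force: 11.0
clock: 8.82
ee_pos: [0.6005, -0.0686, 0.2627]
ee_rot: [-0.974, 2.987, 0.0]
contact_force: [-0.2, -0.1, -4.5]
grip_width: 0.0128
grasp_force: 11.0
clock: 9.45
ee_pos: [0.612, -0.1453, 0.2627]
ee_rot: [0.974, -2.987, -0.0]
contact_force: [-0.8, -0.2, -3.8]
grip_width: 0.0125
grasp_force: 11.0
clock: 10.07
ee_pos: [0.6181, -0.187, 0.2627]
ee_rot: [-0.974, 2.987, 0.0]
contact_force: [-0.0, -0.7, -5.3]
grip_width: 0.013
grasp_force: 11.0
[ 0.6181 -0.187   0.2627] [-0.4125  0.5577  1.1089  0.0002  1.4751 -2.6137]
top teapot_handle 0.69 [ 0.6177 -0.186   0.2695]
top teapot_center 0.64 [ 0.6144 -0.191   0.1931]
top lid_base 0.45 [ 0.6161 -0.1904  0.1901]
scene teapot_handle 0.72 [ 0.6145 -0.1897  0.2711]
scene teapot_center 0.7 [ 0.6155 -0.1879  0.1977]
scene lid_base 0.67 [ 0.6127 -0.1853  0.1897]
scene camera_glass 0.97 [ 0.6163 -0.2073  0.0322]
```

View pics/c4.png

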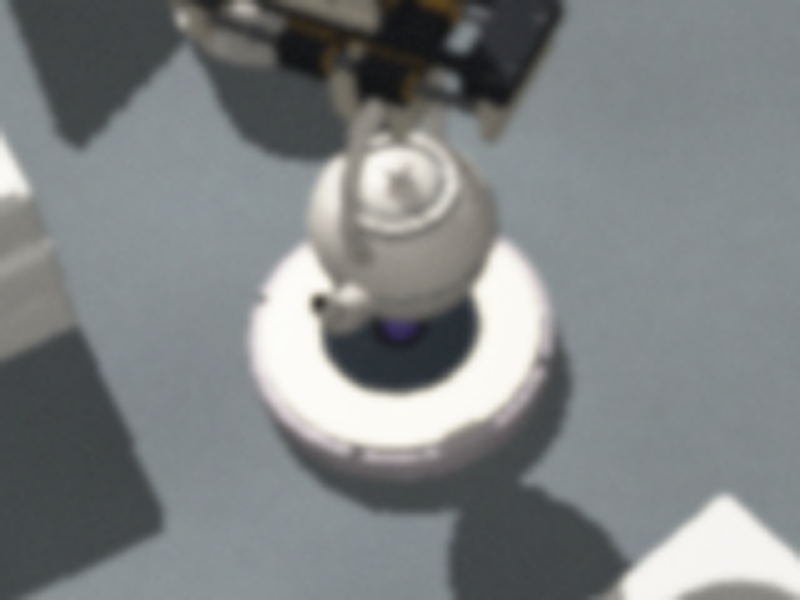

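```bash
python3 -m jog '[[[0.002,-0.003,0.002,0,-1],[0.005,-0.008,0.005,0,-1],[0.008,-0.013,0.008,0,-1],[0.010,-0.017,0.010,0,-1],[0.011,-0.018,0.010,0,-1]]]'
python3 -m jog '[[[0,0,0,0,-1],[0,0,0,0,-1],[0,0,0,0,-1],[0,0,0,0,-1],[0,0,0,0,-1]]]'
python3 - <<'E'
from h import *
np.set_printoptions(precision=4,suppress=True)
for c in['top','scene']:
    r=cap(c,c+'4.png')
    for l in['teapot_handle','teapot_center','teapot_foot','lid_base','camera_glass']:
        for d in robot.pinpoint(c,l)[:1]: print(c,l,d['score'],w(r,d['location']))
E
```

```text
clock: 11.3
ee_pos: [0.6197, -0.2084, 0.2523]
ee_rot: [0.973, -2.987, -0.001]
contact_force: [0.3, -0.3, -4.4]
grip_width: 0.0133
grasp_force: 11.0
clock: 11.92
ee_pos: [0.6199, -0.2079, 0.2527]
ee_rot: [-0.974, 2.987, 0.0]
contact_force: [-0.6, -0.0, -3.9]
grip_width: 0.0127
grasp_force: 11.0
top teapot_handle 0.92 [ 0.6172 -0.2043  0.2619]
top teapot_center 0.72 [ 0.6162 -0.2103  0.1837]
top lid_base 0.47 [ 0.6199 -0.2098  0.1795]
scene teapot_handle 0.72 [ 0.6174 -0.2114  0.2634]
scene teapot_center 0.79 [ 0.6152 -0.2071  0.1874]
scene teapot_foot 0.86 [ 0.6147 -0.2108  0.1023]
scene lid_base 0.6 [ 0.6157 -0.2062  0.1795]
scene camera_glass 0.66 [ 0.6159 -0.2088  0.0266]
```

The pot is centred to within a few millimetres, its foot is about 0.101 m up (70 mm above the glass), and it is level with the lid seated.

```bash
python3 -c "
from bench import robot
print(robot.finish_job())"
```

```text
the job is handed in; nothing more can be done
None
```

I handed the job in with the teapot held still and level over the camera glass. By my measurements it was within a few mm of centre, its foot about 70 mm above the glass, lid in place and grip at 11 N; the hand-in returned no verdict.

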